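# Stroke the buffer rack's lids shut

### The arm

A 6-joint arm with a two-finger parallel gripper is mounted at the origin on the work surface. World frame = base frame: x ahead of the robot, y to its left, z up, the work surface at z = 0. Lengths are in m, angles in degrees, forces in N, time in s.
With the tool pointing down it reaches from about 0.325 to 0.925 m from the base axis. Payload 3.1 kg.
Tool frame: the origin (TCP) lies between the finger pads, 19 mm behind the fingertips; this is the grasp point; z points along the fingers, y is the line along which they close (so a half turn about z gives the same grasp; the last joint's range is limited). The gripper opens to 85 mm and grips with 20 to 120 N. Pads are 22 mm wide; open, the fingers measure 114 mm over their backs; the gripper's body (76 mm by 85 mm) begins 54 mm behind the grasp point. The pads swing forward as they close: fully open they stand 13 mm farther back than shut.
Start: joints at [-79.366, 12.427, 92.441, -0, 75.132, -6.429], TCP at [0.183, -0.597, 0.25] pointing down, gripper open.
Joint ranges: [-157.48, 157.48], [-44.54, 120.13], [17.64, 146.25], [-64.5, 244.5], [7.68, 150.69], [-147.95, 147.95]. Speed limits (degrees/s): [159.86, 159.86, 180, 180, 180, 180].

### API

Orientations are given as [roll, pitch, yaw] about the fixed x, y, z axes, in that order (R = Rz(yaw) Ry(pitch) Rx(roll)).
In Python, from station import robot, imaging gives the robot as it stands. Calls block until the motion is done:
- robot.move_to(position, orientation): joint-space move of the TCP to a pose.
- robot.move_linear(position, orientation=None, rate=0.15, until_force=None): straight line of the TCP; orientation=None keeps the orientation; rate is the mean speed in m/s. With until_force (N) it stops when the force on the tool has changed by that much, and returns True; else False.
- robot.goto_joints(angles): joint-space move.
- robot.grip(opening, grasp_force=None): finger opening in m; grasp_force is the grip in N (None keeps the last); returns when the fingers have stopped.
- robot.dwell(seconds).
- robot.inverse_kinematics(position, orientation): joint angles nearest the present ones, or None.
- robot.sense(): the state.
- imaging.get_image(name): name is "scene" or "top"; returns (picture, depth): 400x640x3 uint8, red, green, blue; 400x640 float32, m along the optical axis (not along the pixel's ray), 0 where there is no reading.
- imaging.camera_info(name): a dict with "intrinsics" (3x3 intrinsics, pixels), "rvec" (rotation vector, rad) and "tvec" (3), from world to camera coordinates, as OpenCV has them. Camera axes: x right, y down, z forward; pixel columns grow to the right and rows downward; lengths in m; the calibration is good to about 2 mm. A picture is of the moment at which its call begins. camera_info takes no time and is no camera call.
A pose or a line that the arm cannot do raises robot.Unreachable and nothing moves.
- robot.job_done(): hands the job in; it is judged then, once.
The state is a dict: "time_s": time; "joint_pos": joint angles; "qd": joint speeds; "joint_torque": joint torques, N m; "position": TCP position; "eef_rot": TCP orientation; "wrist_force": force on the tool from outside, world axes, zero at the start; "ft_torque": the same for the moment, N m; "grip_width": finger opening in m; "gripper_force": force on a finger pad.
Only numpy, scipy, OpenCV 4.12 (cv2) and the standard library are available. Lean on these libraries where they do the work, as an engineer would, in place of code of your own. Each camera call takes 0.05 s, during which the arm holds its last target. There are 200 camera calls.

### The job

Close up the white calibration-buffer rack: put the closed fingertips down at the red dot and, in one light stroke that follows the curved row to the green dot, fold the four blue lids fully shut one after another, without lifting away in between. Only stroke the lids: do not shift, lift or press hard on the rack, leave the bottle, beaker and weight where they stand, and then move clear.

Things in the scene. Friction and masses are not known exactly. Their poses are not given: they have to be found in the camera images.
- rack: White plastic buffer rack, loose on the bench, 0.9 kg, 54 mm wide, bent along an arc of radius 140 mm centred 140 mm away on its -x side. Origin under the middle of the row, at bench height, z up. The row runs from the red dot (+y end) to the green dot (-y end). Four blue lids, 32 mm along the row, 34 across, 5 thick, 44 apart; shut lids and end pads are flush, 50 mm above the bench.
- red_dot (a point): Centre of the red dot (18 mm across) on the flat white end pad where the stroke begins, 50 mm above the bench; 52 mm along the arc before the middle of lid 1.
- green_dot (a point): Centre of the green dot (18 mm across) on the flat white end pad where the stroke ends, 50 mm above the bench; 52 mm along the arc past the middle of lid 4.
- bottle: Bystander: amber bottle with white cap, 44 mm across, 90 mm tall, stands loose near the rack. Origin at the middle of its underside.
- beaker: Bystander: clear glass beaker, 56 mm across, 70 mm tall, stands loose near the rack. Origin at the middle of its underside.
- weight: Bystander: brass calibration weight with a knob, 32 mm across, 48 mm tall, stands loose inside the bend of the rack. Origin at the middle of its underside.
- well1 (a point): Fixed point on the rack over well 1 (counted from the red dot): the middle of the top face of lid 1 when it is shut, 50 mm above the bench.
- lid1 (a joint): Angle of lid 1: 0 flat shut, 1.57 upright, 2.1 open stop; starts 0.5 to 1.8. Hinge level across the row, 16 mm before the well point on the red-dot side, 47.5 mm above the bench: a tip coming from the red dot pushes the lid up, over and down. Friction hinge (0.005 N m, no spring): it stays at any angle, so the tip must pass within 3 mm of the shut lid's top to close it.
- well2 (a point): Fixed point on the rack over well 2 (counted from the red dot): the middle of the top face of lid 2 when it is shut, 50 mm above the bench.
- lid2 (a joint): Angle of lid 2: 0 flat shut, 1.57 upright, 2.1 open stop; starts 0.5 to 1.8. Hinge level across the row, 16 mm before the well point on the red-dot side, 47.5 mm above the bench: a tip coming from the red dot pushes the lid up, over and down. Friction hinge (0.005 N m, no spring): it stays at any angle, so the tip must pass within 3 mm of the shut lid's top to close it.
- well3 (a point): Fixed point on the rack over well 3 (counted from the red dot): the middle of the top face of lid 3 when it is shut, 50 mm above the bench.
- lid3 (a joint): Angle of lid 3: 0 flat shut, 1.57 upright, 2.1 open stop; starts 0.5 to 1.8. Hinge level across the row, 16 mm before the well point on the red-dot side, 47.5 mm above the bench: a tip coming from the red dot pushes the lid up, over and down. Friction hinge (0.005 N m, no spring): it stays at any angle, so the tip must pass within 3 mm of the shut lid's top to close it.
- well4 (a point): Fixed point on the rack over well 4 (counted from the red dot): the middle of the top face of lid 4 when it is shut, 50 mm above the bench.
- lid4 (a joint): Angle of lid 4: 0 flat shut, 1.57 upright, 2.1 open stop; starts 0.5 to 1.8. Hinge level across the row, 16 mm before the well point on the red-dot side, 47.5 mm above the bench: a tip coming from the red dot pushes the lid up, over and down. Friction hinge (0.005 N m, no spring): it stays at any angle, so the tip must pass within 3 mm of the shut lid's top to close it.

How it is judged:
By the outcome, as a careful person would: the job done as asked, in the order asked, and still so for the second after the job is handed in, with the robot touching nothing.
It also fails if it takes over 48 s, if anything falls off the work surface, if the arm or the gripper's body presses on something with over 40 N, if the wrist force passes 120 N, or if a joint passes its speed limit or range.

## Working session

There is one attempt and no reset: what is moved stays moved. The work goes in short steps, each a Python script; the robot and the scene stay as the last script left them, time stands still between calls to the robot, and variables do not carry over. Pictures are saved under pics/ and viewed, at most 10 in all, crops included, and the job is handed in when it is done.

```bash
mkdir -p pics; ls; python3 - <<'E'
from station import robot, imaging
import cv2,numpy as np
for n in("top","scene"):
    p,d=imaging.get_image(n); cv2.imwrite(f"pics/{n}0.png",p[:,:,::-1]); np.savez(f"{n}0.npz",p=p,d=d)
    c=imaging.camera_info(n);print(n,c)
print(robot.sense())
E
```

```text
pics
top {'intrinsics': array([[373.54958626,   0.        , 317.38955531],
       [  0.        , 373.54958626, 199.62630232],
       [  0.        ,   0.        ,   1.        ]]), 'rvec': array([ 1.91469669, -2.29624905,  0.25525891]), 'tvec': array([0.1296981 , 0.60374225, 0.57711886])}
scene {'intrinsics': array([[413.43643397,   0.        , 315.27462329],
       [  0.        , 413.43643397, 195.99179892],
       [  0.        ,   0.        ,   1.        ]]), 'rvec': array([ 1.68572028,  2.12867894, -0.60689182]), 'tvec': array([ 0.12423595, -0.48467359,  1.0502883 ])}
{'time_s': 0.1, 'joint_pos': array([-7.93672418e+01,  1.24718409e+01,  9.25211228e+01,  3.14466231e-04,
        7.51312456e+01, -6.43046518e+00]), 'qd': array([-0.01160029, -0.14942378, -0.13806761, -0.0647473 , -0.08845756,
       -0.04150195]), 'joint_torque': array([-4.81196766e-04, -3.98077226e+01, -3.04969490e+01, -1.63830819e-04,
        4.24421552e-03,  2.65806517e-05]), 'position': array([ 0.18326509, -0.59679663,  0.24878848]), 'eef_rot': array([-1.79876606e+02, -1.42129530e-02,  1.70631270e+01]), 'wrist_force': array([-0.13670882,  0.51649275, -0.24557144]), 'ft_torque': array([-0.00370687, -0.06040034, -0.06443111]), 'gripper_force': 0.0, 'grip_width': 0.08513747137712703}
```

View pics/top0.png

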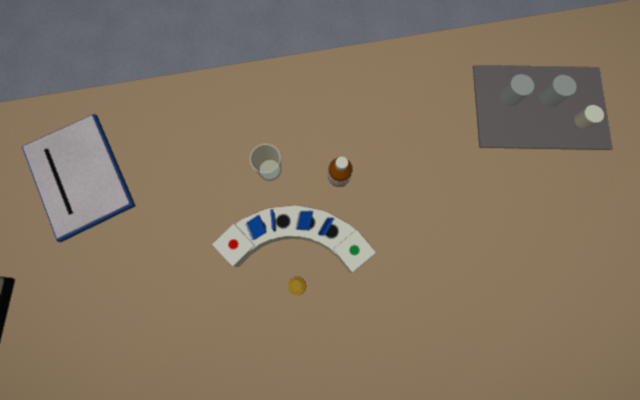

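View pics/scene0.png

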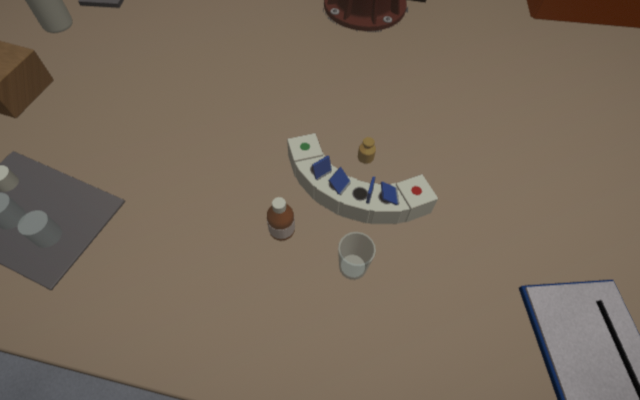

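```bash
cat > h.py <<'E'
import numpy as np,cv2
from station import robot, imaging
def ray(n,uv,z):
    c=imaging.camera_info(n);R=cv2.Rodrigues(c["rvec"])[0];C=-R.T@c["tvec"]
    d=R.T@np.linalg.inv(c["intrinsics"])@np.array([*uv,1.]);return C+d*(z-C[2])/d[2]
def dot(p,col,box):
    h=cv2.cvtColor(p,cv2.COLOR_RGB2HSV);H=h[...,0].astype(int)
    m=((H<8)|(H>172)) if col=="r" else (abs(H-65)<20)
    m&=(h[...,1]>150)&(h[...,2]>60);k=np.zeros_like(m);k[box[1]:box[3],box[0]:box[2]]=1;m&=k
    v,u=np.nonzero(m);return u.mean(),v.mean(),len(u)
R0=.14;A=.118/R0
def rack(r,g):  # centre of arc and rack x direction from the dots (2D)
    m=(r+g)/2;y=(r-g)/np.linalg.norm(r-g);x=np.array([y[1],-y[0]])
    return m-x*R0*np.cos(A),x,y
def at(C,x,y,s):  # s: arc length from red; position and yaw of travel
    a=A-s/R0;p=C+R0*(np.cos(a)*x+np.sin(a)*y);t=np.sin(a)*x-np.cos(a)*y
    return p,np.degrees(np.arctan2(t[1],t[0]))
E
python3 - <<'E'
from h import *
B={"top":[(215,225,250,262),(340,238,368,262)],"scene":[(400,178,435,204),(293,138,318,156)]}
W={}
for n in B:
    f=np.load(n+"0.npz")
    for c,b in zip("rg",B[n]):
        u=dot(f["p"],c,b);W[n,c]=ray(n,u[:2],.05)
        d=f["d"][int(u[1]),int(u[0])];ci=imaging.camera_info(n);R=cv2.Rodrigues(ci["rvec"])[0]
        X=R.T@(np.linalg.inv(ci["intrinsics"])@[u[0],u[1],1]*d-ci["tvec"])
        print(n,c,np.round(u,2),W[n,c].round(4),"depth",X.round(4))
    print("chord",np.linalg.norm(W[n,"r"]-W[n,"g"]),"want",2*R0*np.sin(A))
r,g=[(W["top",c]+W["scene",c])[:2]/2 for c in "rg"]
np.savez("dots.npz",r=r,g=g);K=rack(r,g);print(K)
for s in np.linspace(0,.236,7):
    p,w=at(*K,s);print(s,p.round(4),round(w,1),[None if (q:=robot.inverse_kinematics([*p,.069],[180,0,(w+o+180)%360-180])) is None else q.round(0) for o in(0,180,90,-90)])
E
```

```text
top r [232.85 243.94  66.  ] [0.5701 0.1759 0.05  ] depth [0.5703 0.1761 0.0489]
top g [353.92 249.64  53.  ] [ 0.523  -0.0276  0.05  ] depth [ 0.5228 -0.0272  0.053 ]
chord 0.2088237799255027 want 0.2090331921058942
scene r [416.06 190.12  50.  ] [0.5689 0.1761 0.05  ] depth [0.57   0.1759 0.0515]h.py:10: RuntimeWarning: Mean of empty slice.
  v,u=np.nonzero(m);return u.mean(),v.mean(),len(u)
  ret = ret.dtype.type(ret / rcount)
Traceback (most recent call last):
ValueError: cannot convert float NaN to integer
```

```bash
sed -i 's/h\[...,1\]>150/h[...,1]>(150 if col=="r" else 90)/; s/abs(H-65)<20/abs(H-65)<25/' h.py
python3 - <<'E'
from h import *
B={"top":[(215,225,250,262),(340,238,368,262)],"scene":[(400,178,435,204),(293,138,318,156)]}
W={}
for n in B:
    f=np.load(n+"0.npz")
    for c,b in zip("rg",B[n]):
        u=dot(f["p"],c,b);W[n,c]=ray(n,u[:2],.05)
        print(n,c,np.round(u,2),W[n,c].round(4))
    print("chord",np.linalg.norm(W[n,"r"]-W[n,"g"]),"want",2*R0*np.sin(A))
r,g=[(W["top",c]+W["scene",c])[:2]/2 for c in "rg"]
np.savez("dots.npz",r=r,g=g);K=rack(r,g);print(K)
for s in np.linspace(0,.236,5):
    p,w=at(*K,s);print(s,p.round(4),round(w,1))
    for o in(0,180,90,-90):
        q=robot.inverse_kinematics([*p,.069],[180,0,(w+o+180)%360-180]);print("  ",o,None if q is None else np.round(q))
E
```

```text
top r [232.85 243.94  66.  ] [0.5701 0.1759 0.05  ]
top g [354.   249.88  67.  ] [ 0.5226 -0.0276  0.05  ]
chord 0.20896413548281448 want 0.2090331921058942
scene r [416.06 190.12  50.  ] [0.5689 0.1761 0.05  ]
scene g [304.43 146.06  35.  ] [ 0.5212 -0.0275  0.05  ]
chord 0.20909258625352356 want 0.2090331921058942
(array([0.45500797, 0.09545395]), array([ 0.97370997, -0.22779136]), array([0.22779136, 0.97370997]))
0.0 [0.5695 0.176 ] -54.9
   0 None
   180 [ 10.  21. 103.   0.  56. -25.]
   90 [ 10.  21. 103.  -0.  56.  65.]
   -90 [  10.   21.  103.    0.   56. -115.]
0.059 [0.5924 0.1221] -79.0
   0 None
   180 [  5.  22. 102.  -0.  56.  -6.]
   90 [  5.  22. 102.  -0.  56.  84.]
   -90 [  5.  22. 102.   0.  56. -96.]
0.118 [0.5913 0.0636] -103.2
   0 None
   180 [ -1.  21. 103.  -0.  56.  13.]
   90 [ -1.  21. 103.  -0.  56. 103.]
   -90 [ -1.  21. 103.   0.  56. -77.]
0.177 [0.5664 0.0106] -127.3
   0 None
   180 [ -6.  18. 107.  -0.  55.  31.]
   90 [ -6.  18. 107.  -0.  55. 121.]
   -90 [ -6.  18. 107.   0.  55. -59.]
0.236 [ 0.5219 -0.0275] -151.5
   0 [ -11.   14.  113.    0.   53. -129.]
   180 [-11.  14. 113.  -0.  53.  51.]
   90 [-11.  14. 113.  -0.  53. 141.]
   -90 [-11.  14. 113.   0.  53. -39.]
```

```bash
python3 - <<'E'
from h import *
d=np.load("dots.npz");K=rack(d["r"],d["g"]);p,w=at(*K,0);o=[180,0,(w+360)%360-180]
robot.grip(0)
robot.move_to([*p,.2],o); robot.move_linear([*p,.085],rate=.1);robot.dwell(.4)
def st():
    s=robot.sense();print(round(s["time_s"],2),s["position"].round(4),s["wrist_force"].round(2),s["eef_rot"].round(2),round(s["grip_width"],4))
st();print(robot.move_linear([*p,.064],rate=.008,until_force=1.5));st();robot.dwell(.3);st()
E
```

```text
5.6 [0.5696 0.176  0.0852] [-0.58  0.36  0.2 ] [1.7998e+02 1.0000e-02 1.2512e+02] -0.0004
True
7.41 [0.5695 0.176  0.0688] [ 1.   -0.31  4.25] [-179.99   -0.    125.13] 0.0002
7.71 [0.5695 0.176  0.0688] [-0.55  0.34  6.2 ] [-180.      0.    125.12] 0.0001
```

```bash
python3 - <<'E'
from h import *
d=np.load("dots.npz");K=rack(d["r"],d["g"])
z=.0690;log=[]
N=40
for s in np.linspace(0,.236,N+1):
    p,w=at(*K,s)
    robot.move_linear([*p,z],[180,0,(w+360)%360-180],rate=.02)
    S=robot.sense();f=S["wrist_force"]
    log.append([S["time_s"],s*1e3,z*1e3,S["position"][2]*1e3,np.hypot(*(S["position"][:2]-p))*1e3,*f])
    if np.linalg.norm(f)>20: print("STOP");break
    z=np.clip(z+np.clip((f[2]-2)*4e-5,-.15e-3,.15e-3),.0685,.0695)
print(np.array2string(np.array(log),precision=2,suppress_small=True))
p_,_=imaging.get_image("top");cv2.imwrite("pics/top1.png",cv2.resize(p_[180:300,190:400,::-1],None,fx=3,fy=3))
E
```

```text
[[  7.96   0.    69.    68.8    0.14   0.53  -0.13   1.12]
 [  8.4    5.9   68.96  68.81   0.27  -1.26   0.83   2.87]
 [  8.84  11.8   69.    68.79   0.62  -0.53  -0.26   0.99]
 [  9.28  17.7   68.96  68.82   0.25   0.35  -1.05  -0.56]
 [  9.72  23.6   68.86  68.83   0.19   0.07  -0.31  -0.21]
 [ 10.17  29.5   68.77  68.88   0.36  -0.43  -0.26   0.28]
 [ 10.61  35.4   68.7   68.83   0.56   1.48  -1.77   1.21]
 [ 11.05  41.3   68.67  68.81   0.31   0.24   1.41   1.62]
 [ 11.49  47.2   68.65  68.8    0.31   0.13   0.87   1.75]
 [ 11.93  53.1   68.64  68.76   0.33  -0.04   1.78   2.89]
 [ 12.38  59.    68.68  68.74   0.34  -0.07   1.32   3.4 ]
 [ 12.82  64.9   68.73  68.73   0.41   0.1    1.53   4.1 ]
 [ 13.26  70.8   68.82  68.75   0.42  -0.73   2.54   4.97]
 [ 13.7   76.7   68.94  68.79   0.75   0.23  -0.15   2.66]
 [ 14.14  82.6   68.96  68.79   0.56   0.79  -0.     1.77]
 [ 14.58  88.5   68.95  68.84   0.47  -0.2   -1.34   0.18]
 [ 15.03  94.4   68.88  68.81   0.38  -0.55  -0.13   0.1 ]
 [ 15.47 100.3   68.81  68.83   0.38   0.34  -1.26   0.48]
 [ 15.91 106.2   68.75  68.79   0.32  
[... 619 characters left out ...]
 171.1   68.81  68.78   0.34   0.62  -0.05   2.14]
 [ 21.21 177.    68.81  68.78   0.33  -0.4    1.36   2.66]
 [ 21.65 182.9   68.84  68.78   0.39   1.06   0.13   1.8 ]
 [ 22.09 188.8   68.83  68.77   0.38   0.29   0.22   1.57]
 [ 22.53 194.7   68.81  68.77   0.36  -0.32   0.08   1.59]
 [ 22.98 200.6   68.8   68.76   0.34  -0.25  -0.72   1.63]
 [ 23.42 206.5   68.78  68.78   0.29   0.12  -0.38   2.12]
 [ 23.86 212.4   68.79  68.8    0.31   0.16  -0.11   1.84]
 [ 24.3  218.3   68.78  68.77   0.3   -0.25  -0.22   2.56]
 [ 24.74 224.2   68.8   68.76   0.34  -1.08  -0.83   2.16]
 [ 25.18 230.1   68.81  68.81   0.31  -0.37  -0.77   1.43]
 [ 25.62 236.    68.79  68.77   0.31   0.01  -0.39   1.85]]
```

View pics/top1.png

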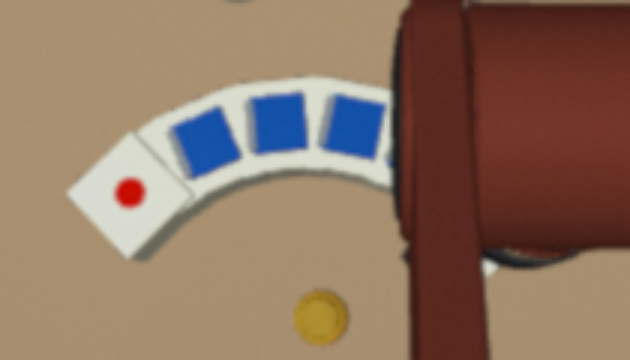

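The light 2 N stroke went as planned. The crop shows lids 1–3 lying flat (crop px 205,143; 278,123; 355,126), with lid 4 hidden under the arm. Next I lift straight up and move clear.

```bash
python3 - <<'E'
from h import *
d=np.load("dots.npz");K=rack(d["r"],d["g"]);p,w=at(*K,.236)
robot.move_linear([*p,.20],rate=.08)
robot.move_to([.183,-.597,.25],[180,0,17]);robot.dwell(.3)
a,_=imaging.get_image("top");b,_=imaging.get_image("scene")
for n,q,bx in(("top",a,B1:=[(215,225,250,262),(340,238,368,262)]),("scene",b,[(400,178,435,204),(293,138,318,156)])):
    for c,x in zip("rg",bx): print(n,c,ray(n,dot(q,c,x)[:2],.05).round(4))
im=np.hstack([cv2.resize(a[140:310,200:390],None,fx=2,fy=2),cv2.resize(b[120:290,260:450],None,fx=2,fy=2)])
cv2.imwrite("pics/end.png",im[:,:,::-1]);s=robot.sense();print(s["time_s"],s["position"])
E
```

```text
top r [0.5701 0.1758 0.05  ]
top g [ 0.5226 -0.0276  0.05  ]
scene r [0.5688 0.1763 0.05  ]
scene g [ 0.5211 -0.0274  0.05  ]
30.2333 [ 0.18322847 -0.59693685  0.25005436]
```

View pics/end.png

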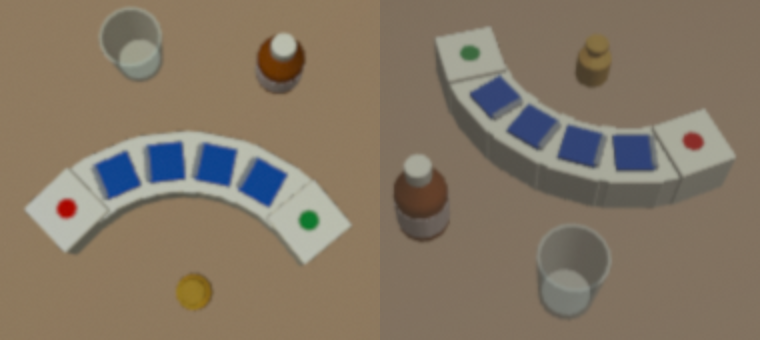

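In both views all four lids lie flat: top-view crop px (117,175), (165,162), (216,165), (263,183). The rack dots have not moved, and the bottle, beaker and weight are standing.

```bash
python3 -c "
from station import robot
print(robot.job_done())"
```

```text
the job is handed in; nothing more can be done
None
```

All four lids were folded shut in one continuous stroke at about 2 N (5 N at most), the rack dots stayed within about 0.2 mm, the bottle, beaker and weight look undisturbed, and I moved clear and handed the job in at about 30 s.

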